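# Slacken the hold-down strap of a compaction mould with the reversible ratchet

## Robot

A 6-joint arm with a two-finger parallel gripper is mounted at the origin on a cart in front of the work surface, level with it; the furniture and walls round the work are solid. World frame = base frame: x ahead of the robot, y to its left, z up, the work surface at z = 0. Lengths are in mm, angles in rad, forces in N, time in s.
With the tool pointing down it reaches from about 350 to 875 mm from the base axis. Payload 4.2 kg.
Tool frame: the origin (TCP) lies between the finger pads; the fingertips stand 14 mm ahead of it and the grasp point (between the pads) lies 5 mm behind it; z points along the fingers, y is the line along which they close (so a half turn about z gives the same grasp; the last joint's range is limited). The gripper opens to 85 mm and grips with 20 to 120 N. Pads are 22 mm wide; open, the fingers measure 114 mm over their backs; the gripper's body (76 mm by 85 mm) begins 54 mm behind the grasp point. The pads swing forward as they close: fully open they stand 13 mm farther back than shut.
Start: joints at [1.44, 0.385, 0.008, 0, -1.194, -0.259], TCP at [237.469, 578.107, 245.312] pointing down, gripper open.
Joint ranges: [-3.14, 3.14], [-1.21, 2.06], [-1.07, 1.41], [-3.16, 2.05], [-2.99, -0.16], [-3.1, 3.1]. Speed limits (rad/s): [2.79, 2.79, 3.14, 3.14, 3.14, 3.14].

## Interface

Orientations are given as a unit quaternion [x, y, z, w].
In Python, from bench import * gives the robot as it stands.
- The arm moves only by the tool carry_out, never from a script. Its argument "motion" is a list of rows, each a list of 7 numbers: the turn, a rotation vector about the tool's x, y, z in rad, then the shift along the tool's x, y, z in mm, then the opening, from -1 (shut) to 1 (fully open), so that 0 is half open. A call has 1 to 5 rows; each row is the pose to reach, as a shift and turn from the pose commanded when the call began, along the tool's axes at that moment; what a row does not reach only later rows make up. A row lasts 1/8 s, in which the tool goes at most 62.5 mm and 10.7 degrees, less where a joint would pass 70% of its speed; a pose out of reach is approached as far as the arm can. A call with a gripper value outside its range is refused whole. The fingers move at their own pace and stop on an object; the grip force is fixed at half the most. Time passes only in rows, so rows that repeat a pose let the fingers close. It gives the time, the measured TCP pose, the force, the opening and the grip force at its end, in the units of the state.
- read_state(): the state, without advancing time (a new reading comes with each control period).
- get_image(name): name is "side" or "top" or "wrist"; returns a dict with "color" (420x560x3 uint8, blue, green, red), "mtx" (3x3 intrinsics, pixels), "k1" (the pictures are not rectified: a ray, as slopes to the right and down, at radius r is drawn at 1 + k1 r^2 times it, then the intrinsics apply), "position" and "orientation" of the camera in the world. Camera axes: x right, y down, z forward; pixel columns grow to the right and rows downward; lengths in mm; the calibration is good to about 2 mm. A picture is of the moment at which its call begins. There is no depth.
- job_done(): hands the job in; it is judged then, once.
The state is a dict: "clock": time; "joints": joint angles; "joint_vel": joint speeds; "joint_efforts": joint torques, N m; "position": TCP position; "ee_rot": TCP orientation; "contact_force": force on the tool from outside, world axes, zero at the start; "wrist_torque": the same for the moment, N m; "gripper_width": finger opening in mm; "grasp_force": force on a finger pad.
Only numpy, scipy, OpenCV 4.12 (cv2) and the standard library are available. Lean on these libraries where they do the work, as an engineer would, in place of code of your own. Each camera call takes 0.05 s, during which the arm holds its last target. There are 200 camera calls.

## Task

The compaction mould is held to its base plate by a strap under a stiff nut, and the ratchet that sits on the nut is still set to tighten: push its small red lever fully over to the loosening side with a fingertip (do not squeeze it or ram it), then work the handle to and fro, gently and without knocking it into the mould, until the strap no longer presses on the mould's flange but stands about 1 mm clear of it. Stop there, so that the strap stays set for the next mould, and slide the freed mould along the plate, away from the stud, until its flange is well clear of the strap; leave it standing upright on the plate and the lever where you set it. Do not drag the mould while it is still clamped, and leave everything else where it is.

Things in the scene. Friction and masses are not known exactly. Their poses are not given: they have to be found in the camera images.
- clamp_base: blue steel base plate, bolted down, 150 mm (its x) by 310 mm (its y: -0.205 to +0.105 m). Origin: on the stud axis at worktop level; x points away from the robot, y left (yaw within 0.3 rad). The mould stands on a bright machined strip, 96 mm wide, y -0.192 to +0.026, top at z = 0.016. Heel screw at y = +0.070: 76 mm tall, 25 mm wide.
- stud_axis (a point): point on the vertical stud axis, about which nut and ratchet turn, at the height of the handle's centre line (z = 0.066 m). Counter-clockwise from above loosens. From pointing along clamp_base's -x the handle can swing 1.2 rad clockwise (to the heel screw) and 1.1 rad counter-clockwise (to the mould in its seat); with fingers about the grip keep within -0.75 and +0.9.
- ratchet_handle: chrome ratchet spanner on the nut; turns about the stud, cannot be lifted off. Origin on the stud axis at worktop level; x points along the handle, at the start towards the robot (along clamp_base's -x within 0.45 rad), y then to the robot's right. Head: 29 mm radius, flat top at z = 0.079 m. Shank 16 mm thick, 57 to 98 mm from the axis; black grip beyond, to 192 mm.
- grip (a point): point on the round black grip (24 mm thick, 50 mm above the plate), 140 mm from the stud axis, z = 0.066 m; push or straddle here. Lock nut, stiff all the way: 5 to 7 N here turn it (the handle trails by up to 0.1 rad), 1 to 1.5 N when only clicking. Lever on loosening: counter-clockwise drives, clockwise clicks (18 teeth; up to 0.42 rad of play before it drives again).
- direction_lever (a joint): red direction lever relative to the handle, rad: -0.5 fully tightening (start -0.5 to -0.44), +0.5 fully loosening; positive is counter-clockwise from above, tip towards the handle's +y. The handle drives towards the side on which the lever lies. Stays where left; 2 to 8 N at the tip move it, over 40 N harms it. Below +0.3 the pawl does not hold. Past its end stop a push swings the handle.
- lever_tip (a point): middle of the upright red thumb piece at the lever's end (12 mm along the lever, 9 mm thick, from z = 0.079 to 0.094 m), 28 mm from the lever's pivot; this point is at z = 0.090 m. The pivot is on the handle's centre line, 36 mm from the stud axis; the lever points outwards along the handle.
- strap_nose (a point): middle of the lower front edge of the strap's nose. Strap: 34 mm wide (nose 30), top at 0.040 m, along clamp_base's y from the heel screw over the stud to y = -0.077. z = 0.024 m at the start, pressed on the flange by disc springs; these relax over the first 0.3 to 1.7 rad of the nut (differs each time), then the strap rises with it, 1.27 mm per rad (1 mm: an eighth of a turn).
- mould: loose brass compaction mould, 0.5 to 0.85 kg. Origin: centre of its underside. Flange 80 mm across, 8 mm thick; brass body 50 mm across, z 0.008 to 0.062; steel collar 57 mm across, to 0.074; dark cap to 0.080. Starts 105 mm from the stud on clamp_base's -y side, on the strip, 12 mm of flange under the nose. Free, 2 to 4 N slide it; clamped, two to ten times that.
- test_log: closed white notebook, 210 x 152 x 14 mm, lying on the worktop at the right; bystander
- marker: red and white marker pen, 135 mm long, lying on the notebook; bystander
- sample_tube: dark upright sample tube with a light rim, 64 mm across, 154 mm tall, behind the clamp (the left one of two); bystander
- soil_tin: open steel tin of brown soil, 77 mm across, 36 mm tall, on the left; bystander
- moisture_tin_a: small white lidded tin, 59 mm across, 38 mm tall, on the left; bystander
- moisture_tin_b: another such tin, 59 mm across, 38 mm tall, on the left; bystander
- bench_brush: flat red-handled brush, 189 mm long, lying at the front left; bystander
- slotted_weight: round slotted metal weight, 56 mm across, 26 mm tall, on the left; bystander
There are look-alikes about, which are no part of the job. Of the things that look like the mould, the smallest one is meant.

How it is judged:
By the outcome, as a careful person would: the job done as asked, in the order asked, and still so for the second after the job is handed in, with the robot touching nothing.
It also fails if it takes over 72 s, if anything falls off the work surface, if the arm or the gripper's body presses on something with over 40 N, if the wrist force passes 120 N, or if a joint passes its speed limit or range.

## Working session

There is one attempt and no reset: what is moved stays moved. The work goes in short steps, Python scripts to look and compute and a tool call to move; the robot and the scene stay as the last step left them, time stands still between calls to the robot, and variables do not carry over. Pictures are saved under pics/ and viewed, at most 10 in all, crops included, and the job is handed in when it is done.

Besides the shell and the picture viewer there is one more tool, called after ">>>" in YAML: its name, and indented under it one key for each argument. carry_out: Moves the arm, as the interface text tells. Its arguments: {"type":"object","properties":{"motion":{"type":"array"}},"required":["motion"]}

```bash
ls; mkdir -p pics; python3 - <<'E'
from bench import *
import cv2
s=read_state(); print(s)
for n in("side","top"):
    d=get_image(n); cv2.imwrite(f"pics/{n}0.png",d["color"]); print(n,d["mtx"],d["k1"],d["position"],d["orientation"])
E
```

```text
pics
{'clock': 0.0, 'joints': array([ 1.43960436e+00,  3.85580292e-01,  6.62676015e-03, -4.93147592e-04,
       -1.19403785e+00, -2.58573174e-01]), 'joint_vel': array([ 0.00096308, -0.00097128, -0.00024092,  0.00077472, -0.00094514,
        0.00034993]), 'joint_efforts': array([ 1.73116982e-04, -3.92287517e+01,  1.88400292e+01,  4.18625146e+00,
       -4.70544372e-03, -2.84542480e-06]), 'position': array([237.26870527, 577.60451847, 244.2084793 ]), 'ee_rot': array([ 9.81052180e-01, -1.93740454e-01, -1.58860241e-04,  1.10989001e-03]), 'contact_force': array([ 0.43295869, -0.04385041, -0.13290287]), 'wrist_torque': array([ 0.0541488 , -0.04672156,  0.02096608]), 'grasp_force': 0.0, 'gripper_width': 85.69002132452769}
side [[436.29220327   0.         279.27895909]
 [  0.         436.29220327 211.6205069 ]
 [  0.           0.           1.        ]] -0.05441804867145979 [ 424.91100133 1220.37780308  996.33181827] [-0.04217248  0.89547793 -0.44253768  0.02238662]
top [[402.39980101   0.         277.9600423 ]
 [  0.         402.39980101 213.6368689 ]
 [  0.           0.           1.        ]] 0.020403917520672887 [4.39819675e+02 4.46880893e-01 1.39920844e+03] [-0.70464904  0.70853623 -0.02822551  0.02548439]
```

View pics/top0.png

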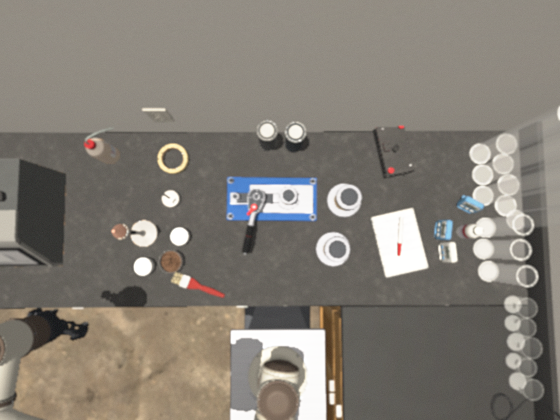

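View pics/side0.png

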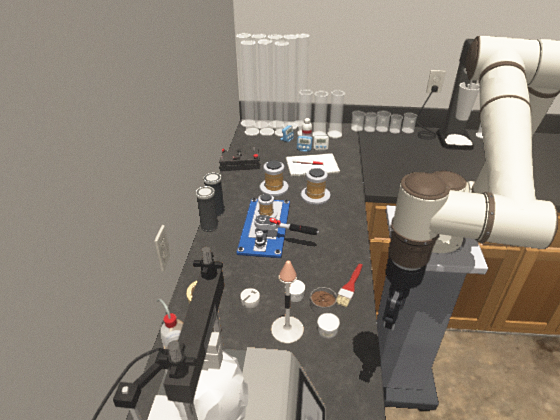

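The top view shows the blue plate at px (228–316, 178–221). The stud and ratchet are at about (256,197), the handle runs down to (248,250), and the small mould is at (289,196).

```bash
cat > h.py <<'E'
from bench import *
import cv2, numpy as np
from scipy.spatial.transform import Rotation as R
def unproj(d,uv,z):
    uv=np.atleast_2d(uv).astype(float)
    p=(uv-d["mtx"][:2,2])/np.diag(d["mtx"])[:2]; q=p.copy()
    for _ in range(20): q=p/(1+d["k1"]*(q**2).sum(1,keepdims=True))
    v=np.c_[q,np.ones(len(q))]@R.from_quat(d["orientation"]).as_matrix().T
    o=np.array(d["position"]); return o+v*((z-o[2])/v[:,2])[:,None]
def proj(d,P):
    c=(np.atleast_2d(P)-d["position"])@R.from_quat(d["orientation"]).as_matrix()
    q=c[:,:2]/c[:,2:]; q=q*(1+d["k1"]*(q**2).sum(1,keepdims=True))
    return q*np.diag(d["mtx"])[:2]+d["mtx"][:2,2]
def mask(d,name):
    h=cv2.cvtColor(d["color"],cv2.COLOR_BGR2HSV)
    if name=="blue": return cv2.inRange(h,(100,130,60),(125,255,255))
    return cv2.inRange(h,(0,150,90),(8,255,255))|cv2.inRange(h,(172,150,90),(180,255,255))
def plate(d,zp=12):
    m=mask(d,"blue"); n,l,s,c=cv2.connectedComponentsWithStats(cv2.morphologyEx(m,cv2.MORPH_CLOSE,np.ones((5,5))))
    k=1+np.argmax(s[1:,4]); ys,xs=np.where(l==k)
    P=unproj(d,np.c_[xs,ys],zp)[:,:2]
    r=cv2.minAreaRect(P.astype(np.float32)); return r,cv2.boxPoints(r)
def totool(v,st=None):
    st=st or read_state(); return R.from_quat(st["ee_rot"]).inv().apply(v)
E
python3 - <<'E'
from h import *
d=get_image("top"); r,b=plate(d); print(r,b)
print("head",unproj(d,[[256,197]],79),"grip end",unproj(d,[[248,250]],66),"mould",unproj(d,[[289,196]],80))
m=mask(d,"red"); n,l,s,c=cv2.connectedComponentsWithStats(m)
for i in range(1,n): print(s[i],c[i],unproj(d,c[i],90))
w=get_image("wrist"); s=read_state()
print(R.from_quat(s["ee_rot"]).inv().apply(np.array(w["position"])-s["position"]),(R.from_quat(s["ee_rot"]).inv()*R.from_quat(w["orientation"])).as_matrix().round(3),w["mtx"],w["k1"])
E
```

```text
((599.61767578125, 30.834075927734375), (281.1051330566406, 146.52365112304688), 89.36628723144531) [[ 524.80585 -108.89961]
 [ 671.3205  -110.52019]
 [ 674.4295   170.56776]
 [ 527.91486  172.18834]]
head [[595.74699654  67.19334042  79.        ]] grip end [[421.54257507  94.48133656  66.        ]] mould [[598.38325821 -41.70434599  80.        ]]
[399 126   4   2   8] [400.5 126.5] [[ 826.70556098 -412.37848951   90.        ]]
[ 85 140  10   8  55] [ 89.98181818 144.05454545] [[771.94654428 611.12345826  90.        ]]
[388 168   6   5  24] [390.66666667 170.125     ] [[ 680.92993406 -376.22724865   90.        ]]
[248 208   5   7  13] [250.         211.07692308] [[548.33281318  86.28232567  90.        ]]
[398 244   2  11  21] [398.47619048 248.76190476] [[ 423.29038707 -394.56777297   90.        ]]
[188 278  36  19 185] [203.18918919 287.73513514] [[302.11964457 236.53904839  90.        ]]
[  72.64129364   -0.94713018 -129.38430574] [[-0.    -0.959 -0.285]
 [ 1.     0.    -0.   ]
 [ 0.    -0.285  0.959]] [[298.30082369   0.         278.06911352]
 [  0.         298.30082369 210.23058   ]
 [  0.           0.           1.        ]] 0.00813106396837932
```

>>> carry_out:
  motion:
    - [0,0,0.18,48,37,0,0]
    - [0,0,0.36,96,74,0,0]
    - [0,0,0.54,144,111,0,-0.5]
    - [0,0,0.72,192,148,0,-1]
    - [0,0,0.9,240,185,0,-1]

```text
clock: 0.82
position: [389.7, 314.0, 245.4]
ee_rot: [0.798, -0.603, 0.0, -0.0]
contact_force: [0.1, 0.2, 0.2]
gripper_width: 0.4
grasp_force: 0.0
```

```bash
cat >> h.py <<'E'
def plan(p,heading):
    "shift and turn (tool axes) to tool-down pose with tool x along world heading"
    s=read_state(); r=R.from_quat(s["ee_rot"])
    x=np.array([np.cos(heading),np.sin(heading),0]); z=np.array([0,0,-1.]); t=R.from_matrix(np.c_[x,np.cross(z,x),z])
    print("t",round(s["clock"],2),"pos",s["position"].round(1),"F",s["contact_force"].round(1),"shift",r.inv().apply(np.array(p)-s["position"]).round(1),"turn",(r.inv()*t).as_rotvec().round(3),"j",s["joints"].round(2))
E
python3 -c "
from h import *
plan([550,40,200],-3.14)"
```

```text
t 0.82 pos [389.7 314.  245.4] F [0.1 0.2 0.2] shift [307.3 -79.7  45.4] turn [-0.     0.     1.845] j [ 1.    0.17 -0.29  0.   -1.11 -0.73]
```

>>> carry_out:
  motion:
    - [0,0,0.18,60,-15,8,-1]
    - [0,0,0.36,120,-31,18,-1]
    - [0,0,0.54,180,-47,27,-1]
    - [0,0,0.72,240,-62,36,-1]
    - [0,0,0.9,300,-78,45,-1]

```text
clock: 1.45
position: [547.6, 48.1, 200.3]
ee_rot: [-0.456, 0.89, -0.0, 0.0]
contact_force: [0.5, 0.4, 0.6]
gripper_width: -0.0
grasp_force: 0.0
```

```bash
python3 -c "
from h import *
plan([550,40,200],-3.14)"
```

```text
t 1.45 pos [547.6  48.1 200.3] F [0.5 0.4 0.6] shift [ 5.2 -6.7  0.3] turn [-0.     0.     0.944] j [ 0.38  0.3  -0.25 -0.   -1.03 -1.01]
```

>>> carry_out:
  motion:
    - [0,0,0.18,2,-2,0,-1]
    - [0,0,0.36,4,-5,0,-1]
    - [0,0,0.54,5,-7,0,-1]
    - [0,0,0.72,5,-7,0,-1]
    - [0,0,0.9,5,-7,0,-1]

```text
clock: 2.08
position: [549.5, 41.7, 200.2]
ee_rot: [-0.023, 1.0, -0.0, -0.0]
contact_force: [-0.1, -0.3, -0.4]
gripper_width: 0.2
grasp_force: 0.0
```

```bash
python3 - <<'E'
from h import *
d=get_image("wrist"); cv2.imwrite("pics/w1.png",d["color"])
r,b=plate(d); print(r,b)
m=mask(d,"red"); n,l,s,c=cv2.connectedComponentsWithStats(m)
for i in range(1,n):
    if s[i,4]>30: print(s[i],c[i],unproj(d,c[i],90))
E
```

```text
((544.4957275390625, -28.981582641601562), (53.686893463134766, 212.369873046875), 2.696798086166382) [[ 512.6859     75.822754]
 [ 522.6781   -136.31192 ]
 [ 576.30554  -133.78592 ]
 [ 566.31335    78.348755]]
[305 206  30  32 417] [319.09832134 222.73381295] [[558.25983588  77.88547903  90.        ]]
```

View pics/w1.png

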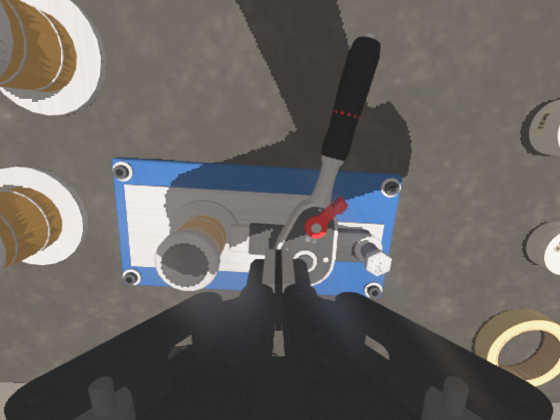

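The wrist view (up is toward the robot, right is +y) shows these points:
- Stud hub at about (305,263), lever pivot (316,229), thumb piece (341,206).
- Grip from (337,155) to (367,42).
- Mould cap at (184,263).
- Plate bolts at (123,171), (391,188), (131,278) and (374,291).

```bash
python3 - <<'E'
from h import *
d=get_image("wrist")
print("bolts",unproj(d,[[123,171],[391,188],[131,278],[374,291]],20)[:,:2].round(1))
print("plate near edge",unproj(d,[[113,160],[402,180],[127,285]],16)[:,:2].round(1))
S=unproj(d,[[305,263]],80)[0];print("stud",S)
print("pivot",unproj(d,[[316,229]],84),"tip",unproj(d,[[341,206]],93))
G=unproj(d,[[337,155],[352,100],[367,42]],66);print("grip",G)
print("angle of grip from -x",[np.arctan2(-(g-S)[1],-(g-S)[0]) for g in G], [np.hypot(*(g-S)[:2]) for g in G])
print("cap",unproj(d,[[184,263]],80))
E
```

```text
bolts [[ 533.8 -119.4]
 [ 540.   162. ]
 [ 658.6 -123.3]
 [ 663.9  160.5]]
plate near edge [[ 523.4 -130.6]
 [ 531.7  173.9]
 [ 670.4 -131. ]]
stud [601.41296584  69.68536288  80.        ]
pivot [[566.30496142  76.61427876  84.        ]] tip [[542.07788642  94.26899964  93.        ]]
grip [[503.42959444  92.27646483  66.        ]
 [457.95039721 100.23975734  66.        ]
 [414.79049087 107.13626592  66.        ]]
angle of grip from -x [np.float64(-0.22660072837264308), np.float64(-0.2098428532170666), np.float64(-0.19804676945047772)] [np.float64(100.55396042198137), np.float64(146.68019503833443), np.float64(190.34315932069896)]
cap [[606.03715406 -41.68402542  80.        ]]
```

```bash
python3 -c "
from h import *
plan([548.6,123,98],-3.34)"
```

```text
t 2.17 pos [549.5  41.7 200.2] F [0.  0.3 0.1] shift [ -3.3  81.2 102.2] turn [-0.   -0.    0.25] j [ 0.37  0.3  -0.24 -0.   -1.03 -1.89]
```

>>> carry_out:
  motion:
    - [0,0,0.15,-2,45,0,-1]
    - [0,0,0.25,-3,81,20,-1]
    - [0,0,0.25,-3,81,60,-1]
    - [0,0,0.25,-3,81,95,-1]
    - [0,0,0.25,-3,81,102,-1]

```text
clock: 2.8
position: [546.9, 122.3, 96.1]
ee_rot: [0.098, 0.995, -0.001, -0.002]
contact_force: [-0.6, -0.0, 0.5]
gripper_width: 0.1
grasp_force: 0.0
```

```bash
python3 - <<'E'
from h import *
plan([548.6,123,98],-3.34)
d=get_image("wrist"); cv2.imwrite("pics/w2.png",d["color"])
E
```

```text
t 2.8 pos [546.9 122.3  96.1] F [-0.6 -0.   0.5] shift [-1.5  1.  -1.9] turn [-0.003 -0.004  0.003] j [ 0.51  0.43 -0.34 -0.   -0.81 -2.28]
```

View pics/w2.png

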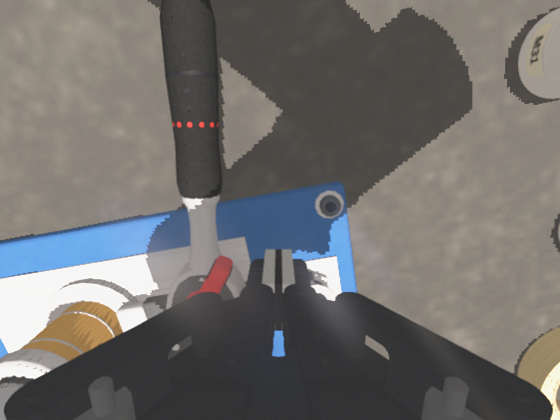

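The closed fingertips are at about (279,255) and the red thumb piece at (222,265), about one finger width to the left. I'll push along tool −y.

>>> carry_out:
  motion:
    - [0,0,0,1,-4,-2,-1]
    - [0,0,0,1,-8,-2,-1]
    - [0,0,0,1,-11,-2,-1]
    - [0,0,0,1,-14,-2,-1]
    - [0,0,0,1,-17,-2,-1]

```text
clock: 3.48
position: [544.7, 106.6, 101.2]
ee_rot: [0.099, 0.995, 0.001, 0.001]
contact_force: [-1.4, 2.0, 3.6]
gripper_width: 0.3
grasp_force: 1.8
```

>>> carry_out:
  motion:
    - [0,0,0,0,-3,0,-1]
    - [0,0,0,0,-6,0,-1]
    - [0,0,0,0,-9,0,-1]
    - [0,0,0,0,-12,0,-1]
    - [0,0,0,0,-15,0,-1]

```text
clock: 4.1
position: [541.6, 92.1, 101.4]
ee_rot: [0.099, 0.995, 0.0, 0.001]
contact_force: [-2.5, 3.9, 5.8]
gripper_width: -0.1
grasp_force: 4.0
```

```bash
python3 - <<'E'
from h import *
plan([548.6,123,98],-3.34)
d=get_image("wrist"); cv2.imwrite("pics/w3.png",d["color"])
E
```

```text
t 4.1 pos [541.6  92.1 101.4] F [-2.5  3.9  5.8] shift [-0.8 31.7  3.4] turn [0.001 0.001 0.001] j [ 0.46  0.41 -0.37 -0.   -0.8  -2.23]
```

View pics/w3.png

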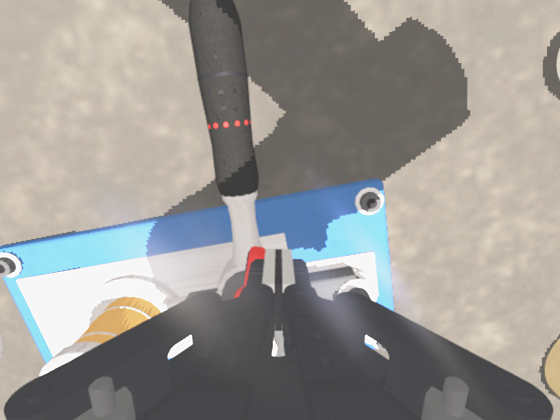

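The lever is moving: its thumb is at about (256,255), against the left side of the fingers, and the forces are mild. I'll continue.

>>> carry_out:
  motion:
    - [0,0,0,0,-2,-1,-1]
    - [0,0,0,0,-4,-1,-1]
    - [0,0,0,0,-6,-1,-1]
    - [0,0,0,0,-8,-1,-1]
    - [0,0,0,0,-10,-1,-1]

```text
clock: 4.78
position: [539.3, 81.8, 101.5]
ee_rot: [0.099, 0.995, 0.0, 0.0]
contact_force: [-0.7, 2.4, 3.9]
gripper_width: -0.0
grasp_force: 3.1
```

```bash
cat >> h.py <<'E'
def handle(d):
    "handle angle from dark grip centre line, world, CCW from -x about stud"
    S=np.array([601.4,69.7])
    W,H=560,420; vv,uu=np.mgrid[0:H,0:W]
    P=unproj(d,np.c_[uu.ravel(),vv.ravel()],66)[:,:2]
    r=np.hypot(*(P-S).T); a=np.arctan2(-(P-S)[:,1],-(P-S)[:,0])
    return r.reshape(H,W),a.reshape(H,W)
def lever(d):
    "red: points at z=90 -> (radius, angle)"
    m=mask(d,"red"); n,l,s,c=cv2.connectedComponentsWithStats(m)
    S=np.array([601.4,69.7])
    for i in range(1,n):
        if s[i,4]>15:
            p=unproj(d,c[i],90)[0,:2]-S; print("red",s[i],p.round(1),"r",np.hypot(*p).round(1),"ang",np.arctan2(-p[1],-p[0]).round(3))
def dots(d):
    m=mask(d,"red"); h=cv2.cvtColor(d["color"],cv2.COLOR_BGR2HSV)
E
python3 - <<'E'
from h import *
plan([548.6,123,98],-3.34)
d=get_image("wrist"); lever(d)
d=get_image("top"); cv2.imwrite("pics/t2.png",cv2.resize(d["color"][160:270,210:330],None,fx=5,fy=5))
d=get_image("wrist"); cv2.imwrite("pics/w4.png",d["color"])
E
```

```text
t 4.78 pos [539.3  81.8 101.5] F [-0.7  2.4  3.9] shift [-1.  42.2  3.5] turn [0. 0. 0.] j [ 0.45  0.4  -0.38  0.   -0.79 -2.22]
red [248 248  16  18 178] [-70.6   2.8] r 70.6 ang -0.04
```

View pics/w4.png

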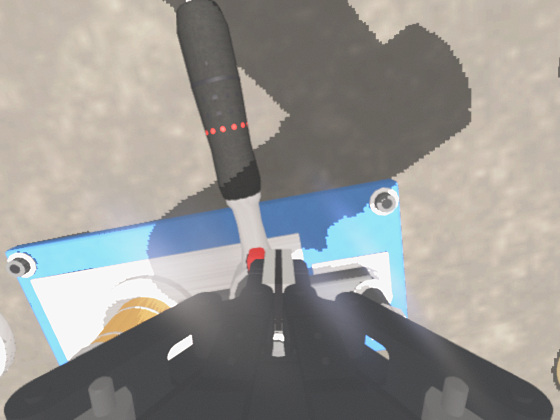

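```bash
python3 - <<'E'
from h import *
d=get_image("wrist")
S=np.array([601.4,69.7])
for uv in [[225,128],[240,192],[198,20],[250,225]]:
    p=unproj(d,[uv],70 if uv[1]==128 else 66)[0,:2]-S; print(uv,np.hypot(*p).round(1),np.arctan2(-p[1],-p[0]).round(3))
E
```

```text
[225, 128] 134.9 0.004
[240, 192] 99.4 0.016
[198, 20] 186.3 0.009
[250, 225] 79.0 0.006
```

The handle has swung to about 0.01 rad, and the lever thumb at (256,257) is about 0.1 rad short of its middle position. I'll keep pushing, correcting for the tool heading.

>>> carry_out:
  motion:
    - [0,0,-0.1,-1,-3,0,-1]
    - [0,0,-0.1,-1,-6,0,-1]
    - [0,0,-0.1,-1,-9,0,-1]
    - [0,0,-0.1,-1,-11,0,-1]
    - [0,0,-0.1,-1,-13,0,-1]

```text
clock: 5.6
position: [538.3, 69.1, 101.5]
ee_rot: [0.049, 0.999, 0.0, 0.001]
contact_force: [0.8, 1.7, 1.9]
gripper_width: 0.0
grasp_force: 2.8
```

```bash
cat >> h.py <<'E'
S=np.array([601.4,69.7])
def grip(d,full=False):
    "handle angle: centroid of the black grip blob in annulus 105..185 mm about the stud at z=66"
    r,a=handle(d); h=cv2.cvtColor(d["color"],cv2.COLOR_BGR2HSV)
    m=((h[...,2]<75)&(r>115)&(r<150)&(abs(a)<1.2)).astype(np.uint8)
    red=mask(d,"red"); n,l,s,c=cv2.connectedComponentsWithStats(red)
    k=[c[i] for i in range(1,n) if 2<=s[i,4]<60 and 110<r[int(c[i][1]),int(c[i][0])]<160]
    if k:
        p=unproj(d,np.mean(k,0),76)[0,:2]-S; print("dots",len(k),"handle angle",np.arctan2(-p[1],-p[0]).round(3),np.hypot(*p).round(1))
E
python3 - <<'E'
from h import *
plan([548.6,123,98],-3.34)
d=get_image("wrist"); lever(d); grip(d)
E
```

```text
t 5.6 pos [538.3  69.1 101.5] F [0.8 1.7 1.9] shift [-4.9 54.7  3.6] turn [0.001 0.002 0.1  ] j [ 0.43  0.4  -0.38  0.   -0.79 -2.1 ]
red [246 249  16  19 172] [-69.8 -12.1] r 70.8 ang 0.171
dots 5 handle angle 0.186 135.1
```

>>> carry_out:
  motion:
    - [0,0,0,0,8,0,-1]
    - [0,0,0,0,16,0,-1]
    - [0,0,0,0,24,0,-1]
    - [0,0,0,0,30,0,-1]
    - [0,0,0,0,30,0,-1]

```text
clock: 6.28
position: [540.5, 99.4, 101.3]
ee_rot: [0.049, 0.999, -0.0, -0.0]
contact_force: [-0.9, -0.5, 0.1]
gripper_width: 0.2
grasp_force: 0.0
```

```bash
python3 - <<'E'
from h import *
plan([548.6,123,98],-3.34)
d=get_image("wrist"); lever(d); grip(d); cv2.imwrite("pics/w5.png",cv2.resize(d["color"][150:350,150:400],None,fx=3,fy=3))
E
```

```text
t 6.28 pos [540.5  99.4 101.3] F [-0.9 -0.5  0.1] shift [-5.7 24.3  3.3] turn [-0.    -0.     0.101] j [ 0.48  0.41 -0.36 -0.   -0.8  -2.14]
red [173 126   5   5  20] [-134.2   -9.3] r 134.5 ang 0.069
red [163 128   5   6  24] [-133.6  -14.1] r 134.3 ang 0.105
red [151 132   6   5  24] [-132.6  -19.6] r 134.0 ang 0.146
red [143 135   4   5  18] [-131.7  -23.9] r 133.8 ang 0.18
red [219 292  10   8  31] [-45.9  -0. ] r 45.9 ang 0.001
dots 6 handle angle 0.163 134.7
```

View pics/w5.png

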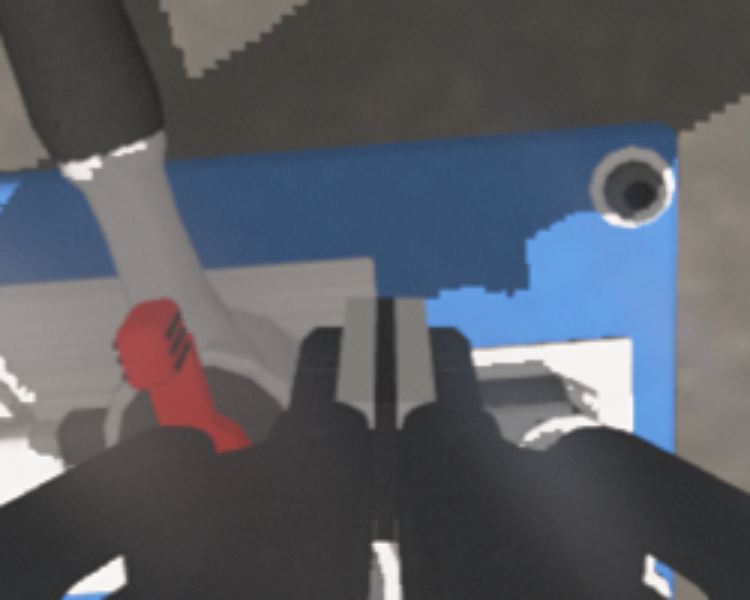

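The thumb now sits at crop (150,345), i.e. px (200,265), to the left of the shank line. It appears to be past the middle, so I'll compute its angle.

```bash
cat >> h.py <<'E'
def lev(d,phi=None):
    h=cv2.cvtColor(d["color"],cv2.COLOR_BGR2HSV)
    m=cv2.inRange(h,(0,140,40),(8,255,255))|cv2.inRange(h,(172,140,40),(180,255,255))
    r,a=handle(d); m[(r<15)|(r>100)]=0
    ys,xs=np.where(m>0); P=unproj(d,np.c_[xs,ys],90)[:,:2]-S
    far=P[np.hypot(*P.T)>np.percentile(np.hypot(*P.T),50)].mean(0)
    print("red px",len(xs),"far half centroid",far.round(1))
    if phi is not None:
        u=np.array([-np.cos(phi),-np.sin(phi)]); v=np.array([-u[1],u[0]]); q=far-36*u
        print("lever angle",np.arctan2(q@v,q@u).round(3),"len",np.hypot(*q).round(1))
E
python3 - <<'E'
from h import *
d=get_image("wrist"); grip(d); lev(d,0.18)
for uv,z in [([200,265],92),([228,297],84),([189,178],66),([203,205],66)]:
    p=unproj(d,[uv],z)[0,:2]-S; print(uv,p.round(1),np.hypot(*p).round(1),np.arctan2(-p[1],-p[0]).round(3))
E
```

```text
dots 6 handle angle 0.163 134.8
red px 545 far half centroid [-61.9  -9.9]
lever angle -0.05 len 26.7
[200, 265] [-66.3  -9.4] 66.9 0.141
[228, 297] [-41.3   0.1] 41.3 -0.004
[189, 178] [-107.4  -15.1] 108.4 0.139
[203, 205] [-91.2  -9.9] 91.7 0.109
```

```bash
python3 -c "
from h import *
plan([520.5,81,101],-2.54)"
```

```text
t 6.38 pos [540.4  98.8 101.3] F [-0.1 -0.7 -0. ] shift [ 18.1 -19.7   0.3] turn [-0.  -0.  -0.7] j [ 0.48  0.41 -0.37 -0.   -0.8  -2.14]
```

>>> carry_out:
  motion:
    - [0,0,-0.17,17,0,0,-1]
    - [0,0,-0.34,18,-5,0,-1]
    - [0,0,-0.52,18,-12,0,-1]
    - [0,0,-0.7,18,-18,0,-1]
    - [0,0,-0.7,18,-20,0,-1]

```text
clock: 7.0
position: [520.6, 80.2, 101.5]
ee_rot: [-0.295, 0.955, 0.0, -0.0]
contact_force: [0.5, -0.3, -1.2]
gripper_width: 0.0
grasp_force: 0.0
```

```bash
python3 -c "
from h import *
plan([529,68,101],-2.54)
d=get_image('wrist'); grip(d); lev(d,0.15)"
```

```text
t 7.0 pos [520.6  80.2 101.5] F [ 0.5 -0.3 -1.2] shift [ -0.1 -14.8   0.5] turn [ 0.    -0.    -0.003] j [ 0.46  0.37 -0.42 -0.   -0.78 -1.43]
dots 5 handle angle 0.182 134.9
red px 315 far half centroid [-58.6  -9.4]
lever angle 0.023 len 23.3
```

>>> carry_out:
  motion:
    - [0,0,0,1,-5,0,-1]
    - [0,0,0,2,-10,0,-1]
    - [0,0,0,3,-15,0,-1]
    - [0,0,0,4,-19,0,-1]
    - [0,0,0,4,-22,0,-1]

```text
clock: 7.68
position: [528.8, 59.6, 101.4]
ee_rot: [-0.296, 0.955, 0.0, -0.001]
contact_force: [-4.8, 0.6, 4.3]
gripper_width: 0.1
grasp_force: 3.9
```

```bash
python3 - <<'E'
from h import *
plan([529,68,101],-2.54)
d=get_image('wrist'); grip(d); lev(d,0.15); cv2.imwrite("pics/w6.png",cv2.resize(d["color"][60:340,100:400],None,fx=2,fy=2))
E
```

```text
t 7.67 pos [528.8  59.6 101.4] F [-4.8  0.6  4.3] shift [-4.9  6.8  0.4] turn [ 0.001 -0.003 -0.   ] j [ 0.42  0.38 -0.41 -0.   -0.78 -1.39]
dots 5 handle angle 0.183 134.9
red px 56 far half centroid [-70.8 -21. ]
lever angle 0.267 len 38.5
```

View pics/w6.png

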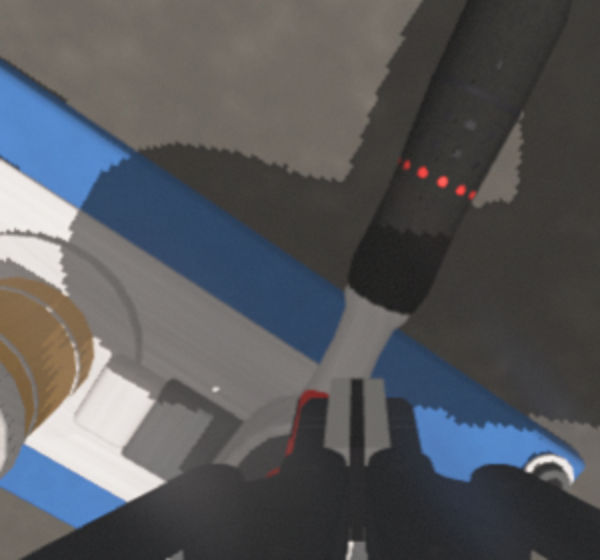

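It's working. The handle stayed at 0.18 rad, and only the outer edge of the red lever shows, at crop (310,400), left of the fingers. I'll push on to the stop.

>>> carry_out:
  motion:
    - [0,0,0,0,-2,0,-1]
    - [0,0,0,0,-4,0,-1]
    - [0,0,0,0,-5,0,-1]
    - [0,0,0,0,-6,0,-1]
    - [0,0,0,0,-6,0,-1]

```text
clock: 8.35
position: [532.9, 55.0, 101.4]
ee_rot: [-0.296, 0.955, -0.0, -0.0]
contact_force: [-4.5, -0.4, 5.7]
gripper_width: -0.3
grasp_force: 3.6
```

```bash
python3 - <<'E'
from h import *
plan([529,68,101],-2.54)
d=get_image('wrist'); grip(d); lev(d,0.15)
E
```

```text
t 8.35 pos [532.9  55.  101.4] F [-4.5 -0.4  5.7] shift [-4.1 12.9  0.4] turn [ 0.    -0.001  0.   ] j [ 0.41  0.39 -0.4   0.   -0.79 -1.38]
dots 5 handle angle 0.183 134.8
red px 87 far half centroid [-67.7 -26. ]
lever angle 0.42 len 38.1
```

>>> carry_out:
  motion:
    - [0,0,0,0,-2,0,-1]
    - [0,0,0,0,-3,0,-1]
    - [0,0,0,0,-4,0,-1]
    - [0,0,0,0,-5,0,-1]
    - [0,0,0,0,-5,0,-1]

```text
clock: 9.02
position: [535.7, 51.1, 101.4]
ee_rot: [-0.296, 0.955, 0.0, -0.0]
contact_force: [-5.2, 0.3, 4.9]
gripper_width: -0.1
grasp_force: 4.8
```

```bash
python3 - <<'E'
from h import *
plan([529,68,101],-2.54)
d=get_image('wrist'); grip(d); lev(d,0.15)
E
```

```text
t 9.03 pos [535.7  51.1 101.4] F [-5.2  0.3  4.9] shift [-4.1 17.8  0.4] turn [ 0.    -0.001  0.   ] j [ 0.4   0.39 -0.39 -0.   -0.79 -1.37]
dots 5 handle angle 0.212 134.9
red px 107 far half centroid [-64.8 -30.2]
lever angle 0.554 len 38.3
```

>>> carry_out:
  motion:
    - [0,0,0,0,8,0,-1]
    - [0,0,0,0,18,-10,-0.9]
    - [0,0,0.17,0,28,-40,-0.5]
    - [0,0,0.34,0,38,-60,-0.3]
    - [0,0,0.34,0,38,-60,-0.3]

```text
clock: 9.7
position: [515.8, 84.0, 163.6]
ee_rot: [-0.132, 0.991, 0.001, 0.003]
contact_force: [-0.2, 0.1, -0.3]
gripper_width: 29.8
grasp_force: 0.0
```

```bash
python3 - <<'E'
from h import *
d=get_image('wrist'); grip(d); lev(d,0.2); cv2.imwrite("pics/w7.png",d["color"])
a=.195
plan([S[0]-140*np.cos(a),S[1]-140*np.sin(a),161],-np.pi+a)
m=mask(d,"red"); n,l,s,c=cv2.connectedComponentsWithStats(m)
print([(c[i].round(),s[i,4]) for i in range(1,n) if s[i,4]>5])
E
```

```text
dots 5 handle angle 0.21 134.9Traceback (most recent call last):
  File "<stdin>", line 2, in <module>
  File "h.py", line 60, in lev
    far=P[np.hypot(*P.T)>np.percentile(np.hypot(*P.T),50)].mean(0)
                         ~~~~~~~~~~~~~^^^^^^^^^^^^^^^^^^^
    return _quantile_unchecked(
        a, q, axis, out, overwrite_input, method, keepdims, weights)
    return _ureduce(a,
                    func=_quantile_ureduce_func,
    ...<5 lines>...
                    overwrite_input=overwrite_input,
                    method=method)
    r = func(a, **kwargs)
    result = _quantile(arr,
                       quantiles=q,
    ...<2 lines>...
                       out=out,
                       weights=wgt)
    slices_having_nans = np.isnan(arr[-1, ...])
                                  ~~~^^^^^^^^^
IndexError: index -1 is out of bounds for axis 0 with size 0
```

```bash
cat >> h.py <<'E'
def plan2(p,tilt,heading=-np.pi):
    s=read_state(); r=R.from_quat(s["ee_rot"])
    x=np.array([np.cos(heading),np.sin(heading),0]); z=np.array([0,0,-1.]); t=R.from_matrix(np.c_[x,np.cross(z,x),z])
    t=t*R.from_rotvec([0,tilt,0])
    print("t",round(s["clock"],2),"pos",s["position"].round(1),"F",s["contact_force"].round(1),"shift",r.inv().apply(np.array(p)-s["position"]).round(1),"turn",(r.inv()*t).as_rotvec().round(3),"toolz",t.apply([0,0,1]).round(2),"j",s["joints"].round(2))
E
python3 - <<'E'
from h import *
plan2([551,-10,104],-.6)
E
```

```text
t 9.75 pos [515.   83.3 162.3] F [-0.3 -0.8 -0.7] shift [-10.1 -99.6  58.2] turn [ 0.081 -0.594  0.257] toolz [ 0.56  0.   -0.83] j [ 0.47  0.29 -0.36 -0.   -0.91 -1.78]
```

>>> carry_out:
  motion:
    - [0.02,-0.12,0.06,-2,-35,0,-1]
    - [0.03,-0.25,0.12,-4,-70,10,-1]
    - [0.05,-0.38,0.18,-7,-99,30,-1]
    - [0.07,-0.5,0.25,-10,-99,45,-1]
    - [0.08,-0.594,0.257,-10,-99,58,-1]

```text
clock: 10.38
position: [561.9, -39.1, 147.2]
ee_rot: [-0.011, 0.972, 0.025, 0.234]
contact_force: [0.6, -2.5, 1.1]
gripper_width: 0.2
grasp_force: 0.0
```

>>> carry_out:
  motion:
    - [0,0,0,0,0,0,-1]

```text
clock: 10.5
position: [563.4, -38.6, 147.3]
ee_rot: [-0.008, 0.972, 0.026, 0.234]
contact_force: [0.4, -0.2, 0.3]
gripper_width: -0.2
grasp_force: 0.0
```

```bash
python3 - <<'E'
from h import *
import pickle
plan2([551,-10,104],-.6)
d=get_image('wrist'); pickle.dump(d,open("L0.pkl","wb")); cv2.imwrite("pics/L0.png",d["color"]); grip(d)
try: lev(d,0.2)
except Exception: print("no red")
print(proj(d,[[600,-7.5,24],[600,-7.5,40]]))
E
```

```text
t 10.5 pos [563.4 -38.6 147.3] F [ 0.4 -0.2  0.3] shift [30.7 26.8 34.4] turn [ 0.055 -0.127 -0.001] toolz [ 0.56  0.   -0.83] j [ 0.23  0.22 -0.73  0.32 -0.16 -2.09]
dots 6 handle angle 0.23 135.4
red px 926 far half centroid [-59.5 -26.3]
lever angle 0.469 len 30.9
[[304.62029604 179.05997722]
 [306.77584405 190.86452755]]
```

View pics/L0.png

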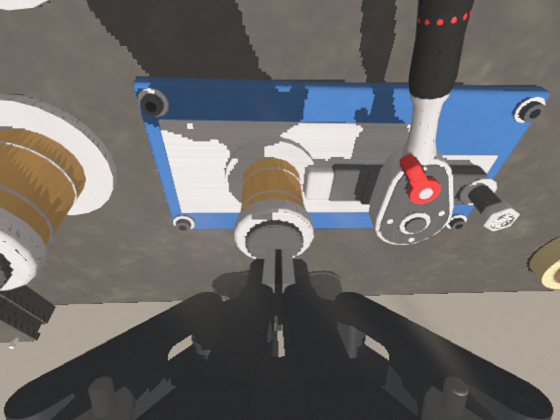

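The nose is bright at about (320,182). The lever thumb at (410,168) points to the mould side, at about +0.47 to 0.5 rad, so it is fully over. This pose will be my reference view. Next I'll go and straddle the grip.

```bash
python3 - <<'E'
from h import *
a=.21
plan([S[0]-140*np.cos(a),S[1]-140*np.sin(a),130],-np.pi+a)
E
```

```text
t 10.55 pos [564.  -37.8 147.9] F [0.2 1.  0.6] shift [ 96.3  80.3 -25.2] turn [ 0.003  0.477 -0.188] j [ 0.23  0.22 -0.73  0.33 -0.16 -2.09]
```

>>> carry_out:
  motion:
    - [0,0.12,-0.05,30,20,-20,-0.3]
    - [0,0.24,-0.09,55,45,-30,-0.3]
    - [0,0.36,-0.14,80,70,-30,-0.3]
    - [0,0.477,-0.188,96,80,-25,-0.3]
    - [0,0.477,-0.188,96,80,-25,-0.3]

```text
clock: 11.18
position: [465.7, 41.4, 129.8]
ee_rot: [-0.106, 0.994, 0.001, 0.001]
contact_force: [1.2, -0.2, -0.3]
gripper_width: 29.6
grasp_force: 0.0
```

```bash
python3 - <<'E'
from h import *
d=get_image('wrist'); grip(d)
a=.21
plan([S[0]-140*np.cos(a),S[1]-140*np.sin(a),62],-np.pi+a)
E
```

```text
dots 5 handle angle 0.21 134.9
t 11.22 pos [465.1  40.7 130. ] F [-0.4  0.1 -0.4] shift [ 0.8 -0.2 68. ] turn [0.002 0.002 0.001] j [ 0.44  0.24 -0.53 -0.   -0.79 -1.79]
```

>>> carry_out:
  motion:
    - [0,0,0,0,0,10,0.0]
    - [0,0,0,0,0,35,0.0]
    - [0,0,0,0,0,60,0.0]
    - [0,0,0,0,0,68,-0.2]
    - [0,0,0,0,0,68,-0.34]

```text
clock: 11.85
position: [464.4, 40.3, 62.3]
ee_rot: [-0.105, 0.995, 0.001, 0.0]
contact_force: [-0.3, -0.5, -0.2]
gripper_width: 28.3
grasp_force: 0.0
```

```bash
cat >> h.py <<'E'
def arc(da,nrow=5,a0=None,rr=140.,z=62.):
    "rows for swinging by da about the stud from present pose; prints rounded rows"
    s=read_state(); r=R.from_quat(s["ee_rot"]); p=s["position"]-np.r_[S,0]
    x=r.apply([1,0,0]); h=np.arctan2(-x[1],-x[0]); a=np.arctan2(-p[1],-p[0])
    print("t",round(s["clock"],2),"ang pos",a.round(3),"heading",h.round(3),"r",np.hypot(*p[:2]).round(1),"z",p[2].round(1),"F",s["contact_force"].round(1),"tang",(s["contact_force"]@[np.sin(a),-np.cos(a),0]).round(2),"w",s["gripper_width"].round(1))
    a0=a if a0 is None else a0
    for k in range(1,nrow+1):
        b=a0+da*k/nrow; t=np.r_[S[0]-rr*np.cos(b),S[1]-rr*np.sin(b),z]
        sh=r.inv().apply(t-s["position"]); print([0,0,-round(float(b-h),3),*[round(float(q),1) for q in sh],-0.34])
E
python3 - <<'E'
from h import *
arc(.4,a0=.21)
E
```

```text
Traceback (most recent call last):
  File "h.py", line 74, in arc
    print("t",round(s["clock"],2),"ang pos",a.round(3),"heading",h.round(3),"r",np.hypot(*p[:2]).round(1),"z",p[2].round(1),"F",s["contact_force"].round(1),"tang",(s["contact_force"]@[np.sin(a),-np.cos(a),0]).round(2),"w",s["gripper_width"].round(1))
                                                                                                                                                                                                                              ^^^^^^^^^^^^^^^^^^^^^^^^
AttributeError: 'float' object has no attribute 'round'
```

>>> carry_out:
  motion:
    - [0,0,-0.08,-0.4,-11.2,0,-0.34]
    - [0,0,-0.16,-1.8,-22.3,0,-0.34]
    - [0,0,-0.24,-4,-33.3,0,-0.34]
    - [0,0,-0.32,-7.1,-44,0,-0.34]
    - [0,0,-0.4,-11,-54.5,0,-0.34]

```text
clock: 12.48
position: [486.9, -10.3, 63.3]
ee_rot: [-0.301, 0.954, 0.002, 0.001]
contact_force: [-2.2, 3.7, -0.8]
gripper_width: 28.6
grasp_force: 2.2
```

```bash
sed -i 's/s\["gripper_width"\].round(1)/round(float(s["gripper_width"]),1)/' h.py; python3 - <<'E'
from h import *
arc(.24,4,a0=.61); d=get_image('wrist'); grip(d)
E
```

```text
t 12.47 ang pos 0.61 heading 0.612 r 139.7 z 63.3 F [-2.2  3.7 -0.8] tang -4.32 w 28.6
[0, 0, -0.058, 0.1, -8.4, 1.3, -0.34]
[0, 0, -0.118, -0.7, -16.8, 1.3, -0.34]
[0, 0, -0.178, -1.9, -25.1, 1.3, -0.34]
[0, 0, -0.238, -3.6, -33.3, 1.2, -0.34]
dots 5 handle angle 0.591 135.1
```

>>> carry_out:
  motion:
    - [0,0,-0.06,0,-8.4,1,-0.34]
    - [0,0,-0.12,-0.9,-16.8,1,-0.34]
    - [0,0,-0.18,-2,-25,1,-0.34]
    - [0,0,-0.24,-3.8,-33.3,1,-0.34]
    - [0,0,-0.24,-3.8,-33.3,1,-0.34]

```text
clock: 13.15
position: [508.8, -35.1, 62.1]
ee_rot: [-0.411, 0.911, 0.002, 0.001]
contact_force: [-3.0, 3.0, 2.8]
gripper_width: 28.3
grasp_force: 1.7
```

```bash
python3 - <<'E'
from h import *
arc(.24,1); d=get_image('wrist'); grip(d)
E
```

```text
t 13.15 ang pos 0.847 heading 0.848 r 139.9 z 62.1 F [-3.   3.   2.8] tang -4.19 w 28.3
[0, 0, -0.239, -3.9, -33.3, 0.0, -0.34]
dots 4 handle angle 0.812 134.6
```

>>> carry_out:
  motion:
    - [0,0,0.155,-1.7,21.6,0,-0.34]
    - [0,0,0.31,-6.7,42.7,0,-0.34]
    - [0,0,0.465,-14.9,62.8,0,-0.34]
    - [0,0,0.62,-26.1,81.3,0,-0.34]
    - [0,0,0.775,-40,98,0,-0.34]

```text
clock: 13.82
position: [462.0, 60.0, 62.2]
ee_rot: [-0.035, 0.999, 0.002, 0.001]
contact_force: [1.0, -1.5, -0.8]
gripper_width: 28.6
grasp_force: 0.6
```

>>> carry_out:
  motion:
    - [0,0,0.155,-1.7,21.6,0,-0.34]
    - [0,0,0.31,-6.7,42.7,0,-0.34]
    - [0,0,0.465,-14.9,62.8,0,-0.34]
    - [0,0,0.62,-26.1,81.3,0,-0.34]
    - [0,0,0.77,-39.5,97.4,0,-0.34]

```text
clock: 14.45
position: [493.9, 159.9, 62.3]
ee_rot: [0.343, 0.939, 0.002, -0.0]
contact_force: [-0.2, -1.3, 0.6]
gripper_width: 28.2
grasp_force: 0.5
```

```bash
python3 - <<'E'
from h import *
arc(.24,1); d=get_image('wrist'); grip(d)
E
```

```text
t 14.45 ang pos -0.698 heading -0.701 r 140.4 z 62.3 F [-0.2 -1.3  0.6] tang 1.14 w 28.2
[0, 0, -0.242, -4.5, -33.3, 0.2, -0.34]
dots 4 handle angle -0.707 134.0
```

>>> carry_out:
  motion:
    - [0,0,-0.1,-0.7,-14,0,-0.34]
    - [0,0,-0.2,-2.8,-27.8,0,-0.34]
    - [0,0,-0.2,-2.8,-27.8,0,-0.34]

```text
clock: 14.88
position: [478.9, 137.0, 62.6]
ee_rot: [0.245, 0.97, 0.003, 0.001]
contact_force: [-0.6, 3.9, -0.1]
gripper_width: 28.1
grasp_force: 1.6
```

>>> carry_out:
  motion:
    - [0,0,-0.1,-0.7,-14,0,-0.34]
    - [0,0,-0.2,-2.8,-27.8,0,-0.34]
    - [0,0,-0.3,-6.3,-41.4,0,-0.34]
    - [0,0,-0.3,-6.3,-41.4,0,-0.34]

```text
clock: 15.38
position: [464.7, 97.3, 62.4]
ee_rot: [0.098, 0.995, 0.002, 0.001]
contact_force: [-0.7, 3.3, 2.3]
gripper_width: 28.3
grasp_force: 1.7
```

```bash
python3 - <<'E'
from h import *
arc(.24,1); d=get_image('wrist'); grip(d)
E
```

```text
t 15.38 ang pos -0.199 heading -0.197 r 139.5 z 62.4 F [-0.7  3.3  2.3] tang -3.13 w 28.3
[0, 0, -0.237, -3.4, -33.3, 0.3, -0.34]
dots 5 handle angle -0.22 134.9
```

>>> carry_out:
  motion:
    - [0,0,0,0,0,0,0.0]
    - [0,0,0,0,0,-30,0.0]
    - [0,0,0,0,0,-80,0.0]
    - [0,0,0,-20,-20,-90,-0.8]
    - [0,0,-0.1,-50,-50,-90,-1]

```text
clock: 16.05
position: [503.6, 37.6, 152.8]
ee_rot: [0.045, 0.999, 0.002, 0.001]
contact_force: [0.7, 0.7, -0.4]
gripper_width: 6.7
grasp_force: 0.0
```

```bash
cat >> h.py <<'E'
def look():
    s=read_state(); r=R.from_quat(s["ee_rot"]); t=R.from_quat([-0.008,.972,.026,.234])
    print("t",round(s["clock"],2),"pos",s["position"].round(1),"shift",r.inv().apply(np.array([564,-38,147.7])-s["position"]).round(1),"turn",(r.inv()*t).as_rotvec().round(3))
E
python3 - <<'E'
from h import *
look()
E
```

```text
t 16.05 pos [503.6  37.6 152.8] shift [-67.  -69.8   4.9] turn [-0.07  -0.468 -0.106]
```

>>> carry_out:
  motion:
    - [-0.02,-0.12,-0.03,-17,-17,0,-1]
    - [-0.04,-0.24,-0.06,-34,-35,0,-1]
    - [-0.05,-0.36,-0.08,-50,-53,3,-1]
    - [-0.07,-0.468,-0.106,-67,-70,5,-1]
    - [-0.07,-0.468,-0.106,-67,-70,5,-1]

```text
clock: 16.68
position: [560.4, -40.6, 144.2]
ee_rot: [-0.005, 0.973, 0.024, 0.23]
contact_force: [1.4, -0.9, 0.0]
gripper_width: -0.0
grasp_force: 0.0
```

```bash
cat > rise.py <<'E'
from h import *
import pickle,sys
look()
d0=pickle.load(open("L0.pkl","rb")); d=get_image("wrist"); pickle.dump(d,open(sys.argv[1],"wb"))
g0,g=[cv2.cvtColor(q["color"],cv2.COLOR_BGR2GRAY) for q in(d0,d)]
print("pose diff mm",np.array(d["position"])-d0["position"], (R.from_quat(d["orientation"])*R.from_quat(d0["orientation"]).inv()).as_rotvec())
def track(box):
    m=np.zeros_like(g0); x0,y0,x1,y1=box; m[y0:y1,x0:x1]=255
    p=cv2.goodFeaturesToTrack(g0,60,0.03,3,mask=m)
    q,st,e=cv2.calcOpticalFlowPyrLK(g0,g,p,None,winSize=(11,11),maxLevel=2)
    b,st2,_=cv2.calcOpticalFlowPyrLK(g,g0,q,None,winSize=(11,11),maxLevel=2)
    ok=(st.ravel()>0)&(st2.ravel()>0)&(np.abs(b-p).max((1,2))<.3)
    return p[ok,0],q[ok,0]
def resid(p,q,z):  # measured flow minus flow predicted from camera pose for points at height z
    return q-proj(d,unproj(d0,p,z))
for name,box,z in [("boltL",(140,88,168,116),18),("boltR",(515,98,545,124),18),("boltBL",(170,212,196,236),18),("body",(240,160,305,205),50),("nose",(300,160,336,204),38),("strap",(330,160,374,204),40),("flange",(225,138,300,165),24)]:
    p,q=track(box)
    if len(p): 
        r=resid(p,q,z); print(name,len(p),"median",np.median(r,0).round(2),"mad",np.abs(r-np.median(r,0)).mean(0).round(2))
print("1 mm rise =",(proj(d0,[[600,-5,40]])-proj(d0,[[600,-5,39]])).round(2))
grip(d); lev(d,-.22)
E
python3 rise.py L1.pkl
```

```text
t 16.68 pos [560.4 -40.6 144.2] shift [-4.8  2.7 -1.4] turn [-0.005 -0.009 -0.006]
pose diff mm [-2.19389301 -1.02109924 -1.86011932] [-0.002589    0.00969202 -0.00648667]
boltL 1 median [ 0.11 -0.07] mad [0. 0.]
boltBL 13 median [-0.  0.] mad [0.03 0.03]
body 14 median [-0.12 -0.31] mad [0.82 0.38]
nose 16 median [-0.02  0.14] mad [0.06 0.24]
strap 11 median [0.2  0.28] mad [0.63 0.13]
flange 14 median [ 0.13 -0.2 ] mad [1.07 0.72]
1 mm rise = [[0.15 0.77]]
red px 1243 far half centroid [-64.    3.3]
lever angle 0.376 len 29.2
```

```bash
cat > pts.py <<'E'
import sys; sys.argv=["",sys.argv[1]]
exec(open("rise.py").read().replace('d=get_image("wrist"); pickle.dump(d,open(sys.argv[1],"wb"))','d=pickle.load(open(sys.argv[1],"rb"))').split("for name")[0])
for box,z in [((300,160,376,204),39),((440,150,525,235),60)]:
    p,q=track(box); r=resid(p,q,z)
    for a,b in zip(p,r): print(a.round(0),b.round(2),end="; ")
    print()
E
python3 pts.py L1.pkl
```

```text
t 16.73 pos [562.8 -39.1 146. ] shift [-1.9  1.2 -0.9] turn [-0.002 -0.004 -0.005]
pose diff mm [-2.19389301 -1.02109924 -1.86011932] [-0.002589    0.00969202 -0.00648667]
[326. 160.] [-0.08 -0.41]; [312. 163.] [-0.1   0.04]; [329. 199.] [-0.   0.4]; [305. 167.] [-0.09 -0.4 ]; [359. 201.] [0.36 0.32]; [301. 184.] [-0.06 -0.2 ]; [362. 203.] [0.47 0.45]; [313. 160.] [-0.03  0.08]; [303. 190.] [ 0.03 -0.1 ]; [332. 173.] [0.09 0.29]; [355. 198.] [0.24 0.18]; [308. 165.] [-0.16 -0.38]; [305. 196.] [0.07 0.1 ]; [354. 193.] [0.2  0.42]; [335. 171.] [0.04 0.24]; [358. 171.] [5.78 0.09]; [332. 167.] [0.08 0.15]; [304. 172.] [-0.03  0.2 ]; [304. 175.] [-0.04  0.38]; [310. 173.] [0.07 0.19]; [330. 191.] [-0.03  0.74]; 
[472. 204.] [-0.07 -0.28]; [449. 223.] [ 0.26 -0.26]; [450. 228.] [ 0.   -0.25]; [494. 191.] [0.06 0.06]; [465. 221.] [-0.26 -0.71]; [445. 225.] [ 0.34 -0.02]; [497. 156.] [-0.35 -0.65]; [472. 184.] [ 0.97 -0.72]; [518. 214.] [0.09 0.35]; [487. 172.] [-0.31 -0.72]; [450. 220.] [ 1.13 -1.01]; [484. 225.] [0.21 0.24]; [462. 219.] [-0.16 -0.65]; [461. 225.] [-0.21 -0.67]; [495. 182.] [0.18 0.01]; [487. 186.] [0.14 0.01]; [456. 227.] [-0.13 -0.62]; [464. 216.] [-0.17 -0.68]; [500. 201.] [-0.04  0.19]; [480. 212.] [0.05 0.13]; [491. 179.] [ 0.09 -0.13]; [496. 187.] [0.07 0.08]; [510. 208.] [0.15 0.36];
```

>>> carry_out:
  motion:
    - [0,0,0,0,0,0,-1]
    - [0,0,0,0,0,0,-1]
    - [0,0,0,0,0,0,-1]

```text
clock: 17.1
position: [564.1, -37.7, 147.2]
ee_rot: [-0.006, 0.972, 0.026, 0.233]
contact_force: [0.6, 0.1, 0.4]
gripper_width: 0.0
grasp_force: 0.0
```

```bash
python3 rise.py L1.pkl; python3 pts.py L1.pkl
```

```text
t 17.1 pos [564.1 -37.7 147.2] shift [-0.1 -0.3 -0.5] turn [-0.001 -0.001 -0.003]
pose diff mm [0.89175651 1.20279138 0.14017148] [-0.00032069  0.00174995 -0.00244941]
boltL 2 median [-0.5   0.26] mad [0.31 0.24]
boltR 1 median [-0.1   0.06] mad [0. 0.]
boltBL 13 median [ 0.   -0.01] mad [0.07 0.03]
body 11 median [0.1 0.1] mad [0.92 0.47]
nose 13 median [0.06 0.29] mad [0.07 0.29]
strap 9 median [0.16 0.37] mad [0.68 0.21]
flange 14 median [0.02 0.38] mad [0.52 0.23]
1 mm rise = [[0.15 0.77]]
dots 1 handle angle -0.158 135.1
red px 1246 far half centroid [-63.8   3.5]
lever angle 0.37 len 29.0
t 17.15 pos [563.9 -37.8 147.1] shift [-0.3 -0.1 -0.5] turn [-0.001 -0.001 -0.003]
pose diff mm [0.89175651 1.20279138 0.14017148] [-0.00032069  0.00174995 -0.00244941]
[326. 160.] [-0.08  0.71]; [312. 163.] [-0.04  0.08]; [329. 199.] [0.07 0.25]; [305. 167.] [-0.03 -0.39]; [359. 201.] [0.19 0.24]; [301. 184.] [0.09 0.41]; [362. 203.] [0.28 0.37]; [313. 160.] [0.09 0.18]; [332. 173.] [0.12 0.37]; [355. 198.] [0.16 0.14]; [308. 165.] [-0.09 -0.35]; [305. 196.] [-0.   -0.29]; [354. 193.] [0.21 0.01]; [335. 171.] [0.08 0.36]; [358. 171.] [5.64 0.23]; [332. 167.] [0.15 0.37]; [304. 175.] [0.04 1.04]; [310. 173.] [0.14 0.3 ]; 
[472. 204.] [0.12 0.14]; [449. 223.] [0.16 0.13]; [450. 228.] [0.26 0.31]; [494. 191.] [0.37 0.39]; [465. 221.] [0.17 0.06]; [445. 225.] [0.1  0.09]; [497. 156.] [0.27 0.25]; [472. 184.] [ 0.7  -0.11]; [518. 214.] [-0.34 -0.09]; [487. 172.] [0.1  0.28]; [450. 220.] [ 0.64 -0.04]; [484. 225.] [-0.09 -0.07]; [462. 219.] [0.24 0.12]; [461. 225.] [0.18 0.07]; [495. 182.] [0.4  0.38]; [487. 186.] [0.72 0.68]; [456. 227.] [0.25 0.13]; [464. 216.] [0.25 0.13]; [500. 201.] [-0.12 -0.02]; [480. 212.] [-0.04 -0.01]; [491. 179.] [0.35 0.35]; [496. 187.] [0.33 0.52]; [510. 208.] [ 0.   -0.04]; [482. 183.] [0.25 0.36];
```

```bash
python3 - <<'E'
from h import *
a=-.2
plan([S[0]-140*np.cos(a),S[1]-140*np.sin(a),130],-np.pi+a)
E
```

```text
t 17.15 pos [563.9 -37.8 147.1] F [-0.2  0.5 -0.4] shift [ 96.6 136.8 -22.8] turn [0.099 0.464 0.209] j [ 0.23  0.22 -0.73  0.33 -0.16 -2.1 ]
```

>>> carry_out:
  motion:
    - [0.02,0.1,0.05,25,30,-20,0]
    - [0.05,0.21,0.09,50,65,-30,0]
    - [0.07,0.33,0.14,75,100,-30,0]
    - [0.1,0.464,0.209,97,137,-23,0]
    - [0.1,0.464,0.209,97,137,-23,0]

```text
clock: 17.77
position: [464.7, 100.0, 129.4]
ee_rot: [0.099, 0.995, -0.0, -0.0]
contact_force: [-0.3, 1.0, -0.5]
gripper_width: 42.8
grasp_force: 0.0
```

```bash
python3 - <<'E'
from h import *
d=get_image('wrist'); grip(d)
a=-.205
plan([S[0]-140*np.cos(a),S[1]-140*np.sin(a),62],-np.pi+a)
E
```

```text
dots 4 handle angle -0.28 134.5
t 17.82 pos [464.   98.6 129.4] F [-0.3 -1.1 -0.2] shift [-0.4 -0.2 67.4] turn [-0.001 -0.     0.006] j [ 0.55  0.26 -0.51  0.   -0.8  -2.32]
```

>>> carry_out:
  motion:
    - [0,0,0.07,0,9.5,10,0]
    - [0,0,0.07,0,9.5,35,0]
    - [0,0,0.07,0,9.5,60,0]
    - [0,0,0.07,0,9.5,67,-0.2]
    - [0,0,0.07,0,9.5,67,-0.34]

```text
clock: 18.45
position: [465.5, 106.2, 63.0]
ee_rot: [0.135, 0.991, -0.001, -0.0]
contact_force: [0.0, -0.2, -0.1]
gripper_width: 28.2
grasp_force: 0.2
```

```bash
python3 - <<'E'
from h import *
arc(.24,1); d=get_image('wrist'); grip(d)
E
```

```text
t 18.45 ang pos -0.263 heading -0.271 r 140.8 z 63.0 F [ 0.  -0.2 -0.1] tang 0.22 w 28.2
[0, 0, -0.248, -5.1, -33.2, 1.0, -0.34]
dots 5 handle angle -0.283 134.9
```

>>> carry_out:
  motion:
    - [0,0,-0.105,-0.8,-14.7,0,-0.34]
    - [0,0,-0.21,-3.1,-29.2,0,-0.34]
    - [0,0,-0.315,-6.9,-43.4,0,-0.34]
    - [0,0,-0.42,-12.1,-57.1,0,-0.34]
    - [0,0,-0.42,-12.1,-57.1,0,-0.34]

```text
clock: 19.12
position: [462.4, 48.3, 63.9]
ee_rot: [-0.073, 0.997, 0.0, 0.001]
contact_force: [-1.4, 3.1, 0.2]
gripper_width: 28.0
grasp_force: 1.6
```

```bash
python3 - <<'E'
from h import *
arc(.24,1); d=get_image('wrist'); grip(d)
E
```

```text
t 19.12 ang pos 0.153 heading 0.147 r 140.6 z 63.9 F [-1.4  3.1  0.2] tang -3.23 w 28.0
[0, 0, -0.246, -4.8, -33.3, 1.9, -0.34]
dots 5 handle angle 0.132 135.2
```

>>> carry_out:
  motion:
    - [0,0,0,0,0,0,0.0]
    - [0,0,0,0,0,-30,0.0]
    - [0,0,0,0,0,-80,0.0]
    - [0,0,0.03,-30,-20,-90,-0.8]
    - [0,0,0.06,-60,-50,-90,-1]

```text
clock: 19.8
position: [529.7, 8.0, 155.0]
ee_rot: [-0.045, 0.999, -0.0, 0.001]
contact_force: [0.2, 0.4, -0.8]
gripper_width: 7.2
grasp_force: 0.0
```

```bash
python3 -c "
from h import *
look()"
```

```text
t 19.8 pos [529.7   8.  155. ] shift [-30.  -48.9   7.4] turn [-0.032 -0.472  0.072]
```

>>> carry_out:
  motion:
    - [-0.01,-0.16,0.02,-10,-17,2,-1]
    - [-0.02,-0.32,0.05,-20,-35,5,-1]
    - [-0.032,-0.472,0.072,-30,-49,7.5,-1]
    - [-0.032,-0.472,0.072,-30,-49,7.5,-1]
    - [-0.032,-0.472,0.072,-30,-49,7.5,-1]

```text
clock: 20.42
position: [564.6, -37.8, 147.0]
ee_rot: [-0.008, 0.972, 0.026, 0.234]
contact_force: [0.9, 0.0, -0.2]
gripper_width: 0.2
grasp_force: 0.0
```

```bash
cat > ecc.py <<'E'
# rise of the nose against L0: each view is warped to L0 by its reported pose, then patches are registered by ECC
from h import *
import pickle,sys
d0=pickle.load(open("L0.pkl","rb"))
if len(sys.argv)>2:
    look(); D=[get_image("wrist") for _ in range(4)]; pickle.dump(D,open(sys.argv[1],"wb"))
else: D=pickle.load(open(sys.argv[1],"rb"))
if isinstance(D,dict): D=[D]
g0=cv2.cvtColor(d0["color"],cv2.COLOR_BGR2GRAY)
B=[("boltL",(138,86,172,120),18),("boltBL",(168,208,200,238),18),("flange",(222,135,262,175),24),("flangeR",(280,138,312,166),24),("body",(248,165,300,200),50),("nose",(298,158,340,206),38),("noseR",(318,158,350,206),40),("strap",(332,158,374,206),40),("heel",(470,185,525,232),76)]
for n,(x0,y0,x1,y1),z in B:
    out=[]
    for d in D:
        c=np.float32([[x0,y0],[x1,y0],[x1,y1],[x0,y1]]); H=cv2.getPerspectiveTransform(np.float32(proj(d,unproj(d0,c,z))),c)
        g=cv2.warpPerspective(cv2.cvtColor(d["color"],cv2.COLOR_BGR2GRAY),H,(560,420),flags=cv2.INTER_CUBIC)
        W=np.eye(2,3,dtype=np.float32)
        try: cc,W=cv2.findTransformECC(g0[y0:y1,x0:x1],g[y0:y1,x0:x1],W,cv2.MOTION_TRANSLATION,(3,80,1e-5)); out.append([W[0,2],W[1,2],cc])
        except cv2.error: pass
    if out: print(n,np.mean(out,0).round(2),"sd",np.std(out,0)[:2].round(2))
E
python3 ecc.py M2.pkl new; echo; python3 ecc.py L1.pkl; python3 -c "
from h import *
d=get_image('wrist');grip(d);lev(d,.08)"
```

```text
t 20.43 pos [564.6 -37.8 147. ] shift [ 0.2 -0.1 -0.9] turn [ 0. -0.  0.]
boltL [-0.33  0.2   0.93] sd [0.06 0.04]
boltBL [-0.03 -0.07  1.  ] sd [0.04 0.04]
flange [-0.15  0.76  0.98] sd [0.05 0.1 ]
flangeR [0.57 0.44 0.94] sd [0.43 0.28]
body [0.02 0.08 0.98] sd [0.19 0.13]
nose [0.12 0.59 1.  ] sd [0.05 0.04]
noseR [0.18 0.74 1.  ] sd [0.04 0.07]
strap [0.52 0.77 0.99] sd [0.02 0.08]
heel [0.07 0.31 0.95] sd [0.14 0.14]

boltL [ 0.06 -0.04  0.97] sd [0. 0.]
boltBL [-0.06  0.01  1.  ] sd [0. 0.]
flange [0.02 0.48 0.99] sd [0. 0.]
flangeR [-0.01  0.17  0.89] sd [0. 0.]
body [-0.24 -0.44  0.85] sd [0. 0.]
nose [0.03 0.28 0.98] sd [0. 0.]
noseR [0.06 0.45 0.96] sd [0. 0.]
strap [0.5  0.48 0.9 ] sd [0. 0.]
heel [0.44 0.22 0.94] sd [0. 0.]
dots 5 handle angle 0.095 135.2
red px 1058 far half centroid [-62.3 -17.7]
lever angle 0.43 len 30.3
```

The nose has risen about 0.9–1.0 mm: noseR and strap residuals are 0.74–0.77 px at 0.77 px/mm. The last 0.35 rad gave about 0.4 mm, matching the thread, so unscrewing stops here. Now I'll locate the mould.

```bash
python3 - <<'E'
from h import *
d=get_image("wrist"); g=cv2.cvtColor(d["color"],cv2.COLOR_BGR2GRAY)
print("predict cap px",proj(d,[[599.3,-35.3,96],[599.3,-35.3,90]]))
# dark cap top: ellipse points by eye (274,240); collar rim outer extents at mid row
roi=g[205:260,225:325]; m=(roi<105).astype(np.uint8)
n,l,s,c=cv2.connectedComponentsWithStats(m)
for i in range(1,n):
    if s[i,4]>150: print(s[i],c[i]+[225,205],unproj(d,c[i]+[225,205],96)[0,:2].round(1))
h=cv2.cvtColor(d["color"],cv2.COLOR_BGR2HSV); b=cv2.inRange(h,(8,90,50),(28,255,255)); b[:,:220]=0;b[:,330:]=0;b[:140]=0;b[230:]=0
ys,xs=np.where(b>0)
for row in (165,175,185,195):
    q=xs[ys==row]
    if len(q): print(row,q.min(),q.max(),unproj(d,[[(q.min()+q.max())/2,row]],50)[0,:2].round(1))
a=-.02
plan2([599.5,-36,150],0,-np.pi+a)
E
```

```text
predict cap px [[275.17222707 242.78894665]
 [274.82600284 236.22091966]]
[ 19  14  57  30 362] [269.07458564 227.6519337 ] [584.  -39.6]
165 250 290 [567.  -37.9]
175 243 297 [575.9 -37.8]
185 242 298 [585.4 -37.7]
195 241 300 [595.5 -37.2]
t 20.73 pos [563.9 -37.8 146.2] F [-0.2  0.  -0.7] shift [-33.4   1.   12.8] turn [0.057 0.47  0.036] toolz [ 0.  0. -1.] j [ 0.23  0.22 -0.73  0.32 -0.16 -2.09]
```

>>> carry_out:
  motion:
    - [0,0.12,0,-5,0,-35,0]
    - [0,0.24,0,-15,0,-30,1]
    - [0.03,0.36,0.02,-25,0,-20,1]
    - [0.057,0.47,0.036,-33,0,-10,1]
    - [0.057,0.47,0.036,-33,0,-10,1]

```text
clock: 21.35
position: [589.8, -38.1, 168.1]
ee_rot: [0.01, 1.0, 0.0, -0.001]
contact_force: [-0.0, 0.2, -1.0]
gripper_width: 85.3
grasp_force: 0.0
```

```bash
python3 - <<'E'
from h import *
plan([600,-37,61],-np.pi-.02)
d=get_image("wrist"); cv2.imwrite("pics/g.png",d["color"])
E
```

```text
t 21.35 pos [589.8 -38.1 168.1] F [-0.   0.2 -1. ] shift [-10.4   1.3 107. ] turn [ 0.    -0.002 -0.   ] j [ 0.21  0.39 -0.18 -0.   -0.99 -1.8 ]
```

View pics/g.png

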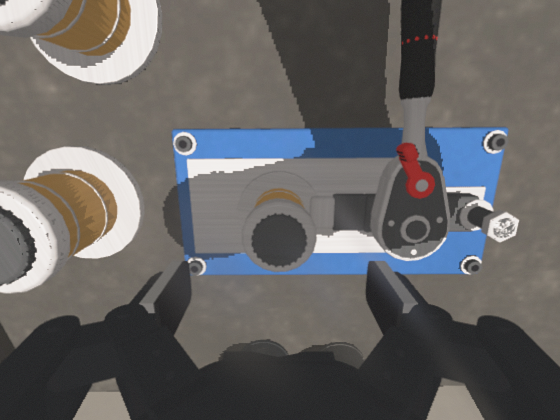

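Picture shows the cap centre at (280,240), central between the open fingers (tips at about 180 and 375). The hub is at (414,230), and the lever thumb at (406,152) lies to the mould side.

```bash
python3 - <<'E'
from h import *
d=get_image("wrist")
C=unproj(d,[[280,240]],96)[0]; print(C,unproj(d,[[414,230]],80)); lev(d,.08); grip(d)
plan([C[0],C[1],62],-np.pi-.02)
E
```

```text
[598.89655057 -36.17302967  96.        ] [[599.16543243  67.95117752  80.        ]]
red px 958 far half centroid [-57.9 -15.7]
lever angle 0.448 len 25.5
dots 6 handle angle 0.078 134.5
t 21.45 pos [587.6 -38.6 168.7] F [-0.5  0.9  0.3] shift [-11.5   2.6 106.7] turn [ 0.    -0.002 -0.   ] j [ 0.21  0.39 -0.19 -0.   -0.99 -1.8 ]
```

>>> carry_out:
  motion:
    - [0,0,0,-11.5,2.5,15,1]
    - [0,0,0,-11.5,2.5,45,1]
    - [0,0,0,-11.5,2.5,75,1]
    - [0,0,0,-11.5,2.5,100,1]
    - [0,0,0,-11.5,2.5,105,1]

```text
clock: 22.08
position: [597.5, -36.8, 62.2]
ee_rot: [0.01, 1.0, -0.0, -0.003]
contact_force: [0.6, -0.7, 0.2]
gripper_width: 85.3
grasp_force: 0.0
```

>>> carry_out:
  motion:
    - [0,0,0,0,0,0,0.6]
    - [0,0,0,0,0,0,0.35]
    - [0,0,0,0,0,0,0.15]
    - [0,0,0,0,0,0,0.0]
    - [0,0,0,0,0,0,0.0]

```text
clock: 22.7
position: [600.0, -36.7, 66.1]
ee_rot: [0.01, 1.0, -0.0, 0.001]
contact_force: [-0.8, -0.8, 6.2]
gripper_width: 55.4
grasp_force: 62.8
```

>>> carry_out:
  motion:
    - [0,0,0,0,-3,-1,0.0]
    - [0,0,0,0,-8,-1.5,0.0]
    - [0,0,0,0,-14,-1.5,0.0]
    - [0,0,0,0,-20,-1.5,0.0]
    - [0,0,0,0,-26,-1.5,0.0]

```text
clock: 23.32
position: [598.9, -62.9, 66.1]
ee_rot: [0.01, 1.0, 0.0, -0.0]
contact_force: [0.3, 3.4, 3.9]
gripper_width: 55.3
grasp_force: 63.1
```

>>> carry_out:
  motion:
    - [0,0,0,0,-5,0,0.0]
    - [0,0,0,0,-10,0,0.0]
    - [0,0,0,0,-12,0,0.0]
    - [0,0,0,0,-12,0,0.0]
    - [0,0,0,0,-12,0,0.0]

```text
clock: 23.95
position: [598.5, -75.0, 66.1]
ee_rot: [0.01, 1.0, -0.0, -0.001]
contact_force: [0.5, 0.5, 5.4]
gripper_width: 55.3
grasp_force: 63.2
```

Sliding took 3.4 N, so the mould was free. I'll release it and rise.

>>> carry_out:
  motion:
    - [0,0,0,0,0,0,0.3]
    - [0,0,0,0,0,0,0.7]
    - [0,0,0,0,0,0,1]
    - [0,0,0,0,0,0,1]
    - [0,0,0,0,0,-20,1]

```text
clock: 24.58
position: [596.8, -74.8, 84.1]
ee_rot: [0.011, 1.0, -0.0, -0.003]
contact_force: [-0.5, -0.1, 0.5]
gripper_width: 85.3
grasp_force: 0.0
```

>>> carry_out:
  motion:
    - [0,0,0,0,0,-30,1]
    - [0,0,0,0,0,-70,1]
    - [0,0,0,10,37,-90,1]
    - [0,0,0,10,37,-90,1]
    - [0,0,0,10,37,-90,1]

```text
clock: 25.2
position: [588.7, -37.5, 175.2]
ee_rot: [0.01, 1.0, -0.0, -0.002]
contact_force: [1.0, -1.2, -0.9]
gripper_width: 85.3
grasp_force: 0.0
```

```bash
python3 - <<'E'
from h import *
d=get_image("wrist"); s=read_state(); print(s["position"].round(1),s["contact_force"].round(1)); lev(d,.08); grip(d)
h=cv2.cvtColor(d["color"],cv2.COLOR_BGR2HSV)
print("expected cap px",proj(d,[[598,-75,96]]).round())
g=cv2.cvtColor(d["color"],cv2.COLOR_BGR2GRAY); u,v=proj(d,[[598,-75,96]])[0].astype(int)
c=cv2.HoughCircles(cv2.medianBlur(g,3),cv2.HOUGH_GRADIENT,1.5,30,param1=80,param2=25,minRadius=20,maxRadius=45)
for q in (c[0] if c is not None else []):
    if abs(q[0]-u)<60 and abs(q[1]-v)<60: print(q,unproj(d,q[:2],93)[0].round(1))
print(proj(d,[[600,-7.5,24]]))
E
```

```text
[588.7 -37.8 174.8] [-0.3 -0.7  0.1]
red px 909 far half centroid [-57.9 -15.6]
lever angle 0.446 len 25.4
dots 6 handle angle 0.077 134.4
expected cap px [[227. 236.]]
[227.25 236.25  25.25] [599.3 -75.4  93. ]
[198.75 213.75  35.75] [581.  -95.3  93. ]
[167.25 293.25  24.2 ] [ 647.3 -127.    93. ]
[243.75  209.25   20.375] [578.2 -61.7  93. ]
[[307.88877071 209.89100809]]
```

```bash
python3 -c "
from bench import *
print(job_done())"
```

```text
the job is handed in; nothing more can be done
None
```

I handed the job in at about 25 s: the lever is over to loosening, the strap is about 1 mm clear (by camera, roughly 0.8–1.0 mm), and the mould slid freely at about 3 N, stands about 38 mm from its seat and was left upright; no verdict came back.

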